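Load the two thread stands

ROBOT

A 6-joint arm with a two-finger parallel gripper is mounted at the origin on the work surface. World frame = base frame: x ahead of the robot, y to its left, z up, the work surface at z = 0. Lengths are in mm, angles in rad, forces in N, time in s.
With the tool pointing down it reaches from about 275 to 1000 mm from the base axis. Payload 8.4 kg.
Tool frame: the origin (TCP) lies on the centre line of the jaws, within the pads' length; the fingertips stand 25 mm ahead of it and the grasp point (between the pads) lies 6 mm ahead of it; z points along the fingers, y is the line along which they close (so a half turn about z gives the same grasp; the last joint's range is limited). The gripper opens to 85 mm and grips with 20 to 120 N. Pads are 22 mm wide; open, the fingers measure 114 mm over their backs; the gripper's body (76 mm by 85 mm) begins 54 mm behind the grasp point. The pads swing forward as they close: fully open they stand 13 mm farther back than shut.
Start: joints at [-1.278, 0.353, 1.633, -0, 1.155, -0.002], TCP at [181.591, -598.041, 256.281] pointing down, gripper open.
Joint ranges: [-2.63, 2.63], [-0.92, 2.1], [0.06, 2.66], [-1.3, 4.44], [0, 2.69], [-3.02, 3.02]. Speed limits (rad/s): [2.22, 2.22, 2.79, 3.14, 3.14, 3.14].

INTERFACE

Orientations are given as [roll, pitch, yaw] about the fixed x, y, z axes, in that order (R = Rz(yaw) Ry(pitch) Rx(roll)).
In Python, from rig import r gives the robot as it stands.
- The arm moves only by the shell command python3 -m jog 'ROWS' [FORCE]. ROWS is JSON, a list of rows, each a list of 3 entries, a list of its own where there are three numbers: the turn, a rotation vector about the tool's x, y, z in rad, then the shift along the tool's x, y, z in m, then the opening, from -1 (shut) to 1 (fully open). In form: [[[rx, ry, rz], [x, y, z], gripper], ...]. A call has 1 to 12 rows; each row shifts and turns the commanded pose from where the row before left it, along the tool's axes as they then stand; what a row does not reach is not made up. A row lasts 1/10 s, in which the tool goes at most 50 mm and 8.59 degrees, less where a joint would pass 70% of its speed; a pose out of reach is approached as far as the arm can. A call with a gripper value outside its range is refused whole. The fingers move at their own pace and stop on an object; FORCE is the grip in N (left out, the last holds). Time passes only in rows, so rows that do not move let the fingers close. It gives the time, the measured TCP pose, the force, the opening and the grip force at its end, in the units of the state.
- r.sense(): the state, without advancing time (a new reading comes with each control period).
- r.grab_frame(name): name is "scene" or "side" or "wrist"; returns the picture (384x512x3 uint8, red, green, blue); there is no depth.
- r.camera_params(name): a dict with "fx", "fy", "cx", "cy" (pixels), "k1" (the pictures are not rectified: a ray, as slopes to the right and down, at radius r is drawn at 1 + k1 r^2 times it, then the intrinsics apply), "rvec" (rotation vector, rad) and "tvec" (3), from world to camera coordinates, as OpenCV has them; the wrist camera has in their place "hand_eye" (4x4, takes a point from camera to tool coordinates, whose origin is the TCP and whose axes are the flange's). Camera axes: x right, y down, z forward; pixel columns grow to the right and rows downward; lengths in mm; the calibration is good to about 2 mm. A picture is of the moment at which its call begins: read the wrist's pose just before it. camera_params takes no time and is no camera call.
- r.sign_off(): hands the job in; it is judged then, once.
The state is a dict: "clock": time; "qpos": joint angles; "qvel": joint speeds; "joint_efforts": joint torques, N m; "eef_pos": TCP position; "tcp_rot": TCP orientation; "contact_force": force on the tool from outside, world axes, zero at the start; "wrist_torque": the same for the moment, N m; "opening": opening from 0.0 (shut) to 1.0 (fully open); "grasp_force": force on a finger pad.
Only numpy, scipy, OpenCV 4.12 (cv2) and the standard library are available. Lean on these libraries where they do the work, as an engineer would, in place of code of your own. Each camera call takes 0.05 s, during which the arm holds its last target. There are 200 camera calls.

TASK

Load both thread stands ready for sewing: on the stand with the round base put the cone holder over the spindle, flange down, and then the big cone of thread over the holder; on the stand with the oblong base put the small spool of thread and then the spool cap, disc down, on top of the spool. Each must sit upright and fully down on its spindle. Leave the tape measure, pin dish, bobbin box and rotary cutter where they lie.

Things in the scene. Friction and masses are not known exactly. Their poses are not given: they have to be found in the camera images.
- cone_holder: Loose cone holder, grey plastic, upright, wide flange down: flange 54 mm across, 4 mm thick; above it a stem tapering from 36 mm across to 24 mm at 26 mm up, then straight, 24 mm across, to the top at 50 mm. A 14 mm hole runs right through the axis. 20 to 45 g. Origin on the axis at the flange's underside; z up. It starts on the green cutting mat, whose top is at z = 0.003, as does all else.
- thread_cone: Loose big cone of off-white thread, upright, wide end down: 105 mm high, 64 mm across at the foot tapering to 52 mm at 92 mm up, then a bare white plastic nose 34 mm across. Hollow right through: the bore is 42 mm wide at the foot and narrows to about 28 mm at the top. 110 to 230 g. Origin on the axis at the underside; z up.
- thread_spool: Loose small straight spool of off-white thread with white end flanges, upright: 38 mm across, 60 mm high, a 14 mm hole right through the axis. 40 to 85 g. Origin on the axis at the underside; z up.
- spool_cap: Loose spool cap, grey plastic, disc down: a flat disc 40 mm across and 5 mm thick with a tube 23 mm across and 20 mm high standing on it (25 mm in all); a 14 mm hole runs right through disc and tube. 14 to 28 g. Origin on the axis at the disc's underside; z up.
- round_stand: Fixed thread stand, round black base 120 mm across, 14 mm thick. Origin on the spindle's axis at the base's underside. Upright steel spindle 6 mm thick, pointed tip 118 mm above the origin; round its foot a rubber pad, 52 mm across, its top (the seat) 18 mm above the origin. Thin guide mast 95 mm from the spindle along the stand's +x, 164 mm high, its arm turned away from the spindle.
- plate_stand: Fixed thread stand, oblong black base 160 x 80 mm, 14 mm thick (x -45 to +115, y -40 to +40 mm). Origin on the spindle's axis at the base's underside. Upright steel spindle 6 mm thick, pointed tip 118 mm above the origin; round its foot a rubber pad, 52 mm across, its top (the seat) 18 mm above the origin. Guide mast 95 mm from the spindle along +x, 164 mm high, arm turned away.
- tape_measure: Bystander, loose: round white tape measure lying flat, 54 mm across, 16 mm high. Origin at the centre of its underside.
- pin_dish: Bystander, loose: round steel dish of pins, 68 mm across the rim, 16 mm high. Origin at the centre of its underside.
- bobbin_box: Bystander, loose: clear box of bobbins, 62 mm along its x, 46 mm along its y, 24 mm high. Origin at the centre of its underside.
- rotary_cutter: Bystander, loose: yellow and black rotary cutter lying flat, 175 mm along its x, 45 mm wide at the blade (+x end), 23 mm high. Origin near its middle, at its underside.

How it is judged (in metres and radians):
At the end, for the whole second after the job is handed in: Undersides above their stand's origin, within 4 mm (cone 3): holder 18 and over it cone 22 on the round stand; spool 18 and on it cap 78 on the oblong stand. Axes within 7 mm of the spindle's (cone 10 mm), all upright within 0.12 rad, released and at rest (horizontal distance between cone_holder and round_stand below 0.007 m and z of cone_holder in the frame of round_stand between 0.014 and 0.022 m and angle between each of cone_holder, thread_cone, thread_spool, spool_cap's own z axis and vertical below 0.12 rad and linear speed of each of cone_holder, thread_cone, thread_spool, spool_cap below 0.02 m/s and horizontal distance between thread_cone and round_stand below 0.01 m and z of thread_cone in the frame of round_stand between 0.019 and 0.025 m and horizontal distance between each of thread_spool, spool_cap and plate_stand below 0.007 m and z of thread_spool in the frame of plate_stand between 0.014 and 0.022 m and z of spool_cap in the frame of plate_stand between 0.074 and 0.082 m); the robot touches nothing.
It fails at once if the tape measure is pushed more than 25 mm from where it lay (distance of tape_measure from where it was at the start of the episode above 0.025 m).
It fails at once if the pin dish is pushed more than 25 mm from where it lay (distance of pin_dish from where it was at the start of the episode above 0.025 m).
It fails at once if the bobbin box is pushed more than 25 mm from where it lay (distance of bobbin_box from where it was at the start of the episode above 0.025 m).
It fails at once if the rotary cutter is pushed more than 25 mm from where it lay (distance of rotary_cutter from where it was at the start of the episode above 0.025 m).
It also fails if it takes over 122 s, if anything falls off the work surface, if the arm or the gripper's body presses on something with over 40 N, if the wrist force passes 120 N, or if a joint passes its speed limit or range.

## Working session

There is one attempt and no reset: what is moved stays moved. The work goes in short steps, Python scripts to look and compute and a shell command to move; the robot and the scene stay as the last step left them, time stands still between calls to the robot, and variables do not carry over. Pictures are saved under pics/ and viewed, at most 14 in all, crops included, and the job is handed in when it is done.

```bash
ls; mkdir -p pics
python3 - <<'E'
from rig import r
import cv2
s=r.sense();print(s)
for n in ["scene","side"]:
    cv2.imwrite(f"pics/{n}0.png",cv2.resize(r.grab_frame(n)[:,:,::-1],(800,600),interpolation=cv2.INTER_CUBIC))
    print(r.camera_params(n))
print(r.camera_params("wrist"))
E
```

```text
pics
{'clock': 0.0, 'qpos': array([-1.27838718e+00,  3.53676315e-01,  1.63412170e+00, -9.66305325e-06,
        1.15522247e+00, -2.38402392e-03]), 'qvel': array([-0.00012028, -0.00053544,  0.00015371,  0.00067971,  0.0002189 ,
       -0.00124919]), 'joint_efforts': array([ 2.13160420e-03, -6.05246472e+01, -3.42068624e+01, -9.69689813e-05,
        9.14415345e-03, -9.03238401e-06]), 'eef_pos': array([ 181.46801184, -597.61303287,  255.54939349]), 'tcp_rot': array([-3.14016480e+00,  5.43097505e-06,  2.94797086e-01]), 'contact_force': array([-0.28466158, -0.10590731, -0.68556365]), 'wrist_torque': array([-0.01546775, -0.03681367, -0.01426182]), 'grasp_force': 0.0, 'opening': 1.0015646503817561}
{'fx': 389.5421368833921, 'fy': 389.5421368833921, 'cx': 255.44449242069967, 'cy': 188.0771202592397, 'k1': -0.015387484269432969, 'rvec': array([ 0.80547161,  2.58955105, -1.02579212]), 'tvec': array([ 407.31973057, -194.16827746, 1074.67815241])}
{'fx': 380.6008044384358, 'fy': 380.6008044384358, 'cx': 258.476715649991, 'cy': 194.11981891077008, 'k1': 0.04322993750836098, 'rvec': array([ 0.6007593 , -2.63540558,  1.17799788]), 'tvec': array([466.29707055, 160.95674641, 777.7182881 ])}
{'fx': 266.6193595714407, 'fy': 266.6193595714407, 'cx': 257.27409501549187, 'cy': 191.6455451385141, 'k1': 0.01969972371695702, 'hand_eye': array([[-3.76871982e-04, -9.56626966e-01, -2.91315475e-01,
         7.43873902e+01],
       [ 9.99999855e-01, -2.48510017e-04, -4.77628399e-04,
        -1.37270012e-01],
       [ 3.84517392e-04, -2.91315613e-01,  9.56626921e-01,
        -1.17525664e+02],
       [ 0.00000000e+00,  0.00000000e+00,  0.00000000e+00,
         1.00000000e+00]])}
```

View pics/scene0.png

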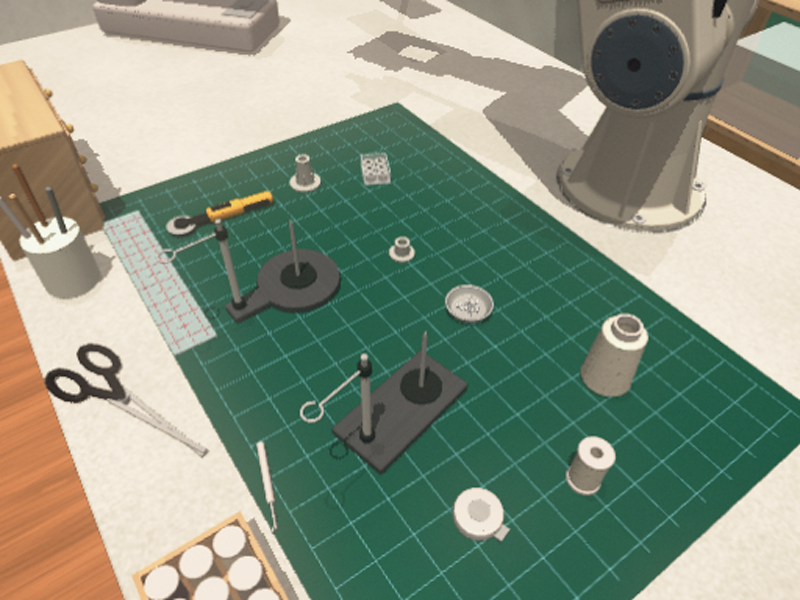

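View pics/side0.png

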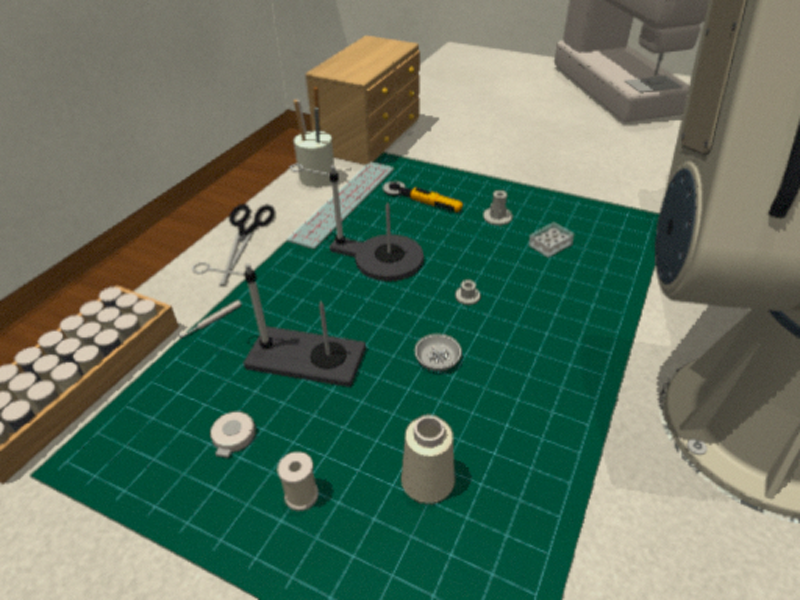

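The pictures show all objects upright. Scene picture (800-wide): holder top (303,158), cap (402,241), cone top (629,324), spool top (596,449), spindle tips (291,221) and (424,333). I also read the same points in the side view, and triangulate from both.

```bash
cat > h.py <<'E'
from rig import r
import numpy as np, cv2
def und(p,c):
    d=np.array([(p[0]-c['cx'])/c['fx'],(p[1]-c['cy'])/c['fy']]);u=d.copy()
    for _ in range(20): u=d/(1+c['k1']*(u@u))
    return np.array([u[0],u[1],1])
def ray(name,p,pose=None):
    c=r.camera_params(name)
    u=und(p,c)
    if name=='wrist':
        H=c['hand_eye'];R=pose[1];return R@H[:3,3]+pose[0],R@H[:3,:3]@u
    R=cv2.Rodrigues(c['rvec'])[0];return -R.T@c['tvec'],R.T@u
def atz(name,p,z,pose=None):
    o,d=ray(name,p,pose);return (o+d*(z-o[2])/d[2])[:2]
def pose(s):
    from scipy.spatial.transform import Rotation as Ro
    return s['eef_pos'],Ro.from_euler('xyz',s['tcp_rot']).as_matrix()
def proj(name,X,pose=None):
    c=r.camera_params(name);X=np.array(X,float)
    if name=='wrist':
        H=c['hand_eye'];x=H[:3,:3].T@(pose[1].T@(X-pose[0])-H[:3,3])
    else: x=cv2.Rodrigues(c['rvec'])[0]@X+c['tvec']
    u=x[:2]/x[2];u=u*(1+c['k1']*u@u);return u*c['fx']+[c['cx'],c['cy']]
E
python3 - <<'E'
from h import *
P=dict(holder=((303,158),(500,193),53),cap=((402,241),(468,285),28),cone=((629,324),(430,427),108),spool=((596,449),(296,463),63),
rtip=((291,221),(388,205),121),ptip=((424,333),(322,302),121),rmast=((219,226),(334,176),167),pmast=((364,357),(250,271),167),dish=((470,301),(438,348),19),tape=((479,513),(233,432),19),box=((375,168),(551,240),15),cut=((225,210),(423,197),15),cutblade=((180,226),(392,187),10),cutend=((272,197),(462,208),15))
for k,(a,b,z) in P.items():
    print(k,atz('scene',np.array(a)*.64,z).round(1),atz('side',np.array(b)*.64,z).round(1))
E
```

```text
holder [ 475.3 -313.8] [ 474.1 -320.6]
cap [441.2 -73.8] [439.8 -73.9]
cone [359.4 263.2] [358.8 260.7]
spool [484.7 341.9] [487.6 339.3]
rtip [ 602.2 -102.2] [ 594.7 -100.6]
ptip [571.6 149.2] [566.  147.2]
rmast [699.3 -89. ] [676.1 -75.3]
pmast [662.7 170.5] [649.4 177.7]
dish [428.8  72.9] [430.6  67.2]
tape [615.1 312.9] [606.5 313.5]
box [ 360.7 -269.4] [ 356.7 -268.5]
cut [ 626.2 -305.3] [ 624.2 -303.9]
cutblade [ 699.5 -313.6] [ 700.8 -319.4]
cutend [ 548.  -294.3] [ 539.5 -299.3]
```

```bash
python3 -m jog '[[[0,0,0.1475],[0,0,0],1],[[0,0,0.1475],[0,0,0],1],[[0,0,0],[0.029,-0.028,0.005],1],[[0,0,0],[0.029,-0.028,0.005],1],[[0,0,0],[0.029,-0.028,0.005],1],[[0,0,0],[0.029,-0.028,0.005],1],[[0,0,0],[0.029,-0.028,0.005],1],[[0,0,0],[0.029,-0.028,0.005],1],[[0,0,0],[0.029,-0.028,0.005],1],[[0,0,0],[0.029,-0.028,0.005],1],[[0,0,0],[0.029,-0.028,0.005],1],[[0,0,0],[0.029,-0.028,0.005],1]]'
python3 -m jog '[[[0,0,0],[0,0,0],1],[[0,0,0],[0,0,0],1]]'
cat >> h.py <<'E'
def look(fn):
    import json
    s=r.sense();im=r.grab_frame('wrist')
    cv2.imwrite(f"pics/{fn}.png",cv2.resize(im[:,:,::-1],(768,576),interpolation=cv2.INTER_CUBIC))
    np.savez(f"{fn}.npz",a=s['eef_pos'],b=pose(s)[1]);print(s['clock'],s['eef_pos'].round(1),s['tcp_rot'].round(4))
def wz(fn,p,z):
    d=np.load(fn+'.npz');return atz('wrist',np.array(p)/1.5,z,(d['a'],d['b']))
E
python3 -c "
from h import *
look('w1')"
```

```text
clock: 1.3
eef_pos: [472.5, -316.7, 205.9]
tcp_rot: [-3.141, 0.0, -0.0]
contact_force: [0.1, -0.0, 0.5]
opening: 1.001
grasp_force: 0.0
clock: 1.5
eef_pos: [471.8, -317.4, 205.8]
tcp_rot: [-3.141, 0.001, 0.002]
contact_force: [-0.1, -0.5, 0.2]
opening: 1.002
grasp_force: 0.0
1.5 [ 471.8 -317.4  205.8] [-3.1413e+00  1.0000e-03  2.0000e-03]
```

View pics/w1.png

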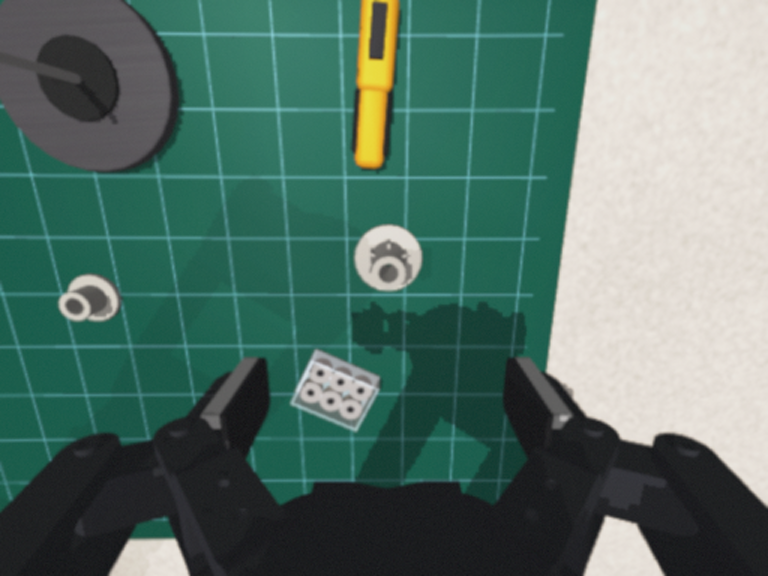

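Wrist view: the holder's top hole is at (388,271), its flange centre at (388,258). The cap's top is at (75,304), the round stand's spindle foot at (78,79).

```bash
python3 -c "
from h import *
print(wz('w1',(388,271),53),wz('w1',(388,258),6),wz('w1',(75,304),28),wz('w1',(78,79),21), proj('wrist',[477,-317,53],[np.load('w1.npz')[k] for k in 'ab'])*1.5)"
```

```text
[ 475.66552179 -318.46238481] [ 474.27608083 -318.67249081] [442.19648618 -76.6421632 ] [ 600.07579205 -109.72315665] [385.90770846 269.14202213]
```

```bash
python3 -m jog '[[[0,0,0],[0.0035,0.0006,0.03],1],[[0,0,0],[0,0,0.04],1],[[0,0,0],[0,0,0.04],1],[[0,0,0],[0,0,0.03],1],[[0,0,0],[0,0,0.013],1],[[0,0,0],[0,0,0],-1],[[0,0,0],[0,0,0],-1],[[0,0,0],[0,0,0],-1],[[0,0,0],[0,0,0],-1],[[0,0,0],[0,0,0],-1],[[0,0,0],[0,0,0],-1],[[0,0,0],[0,0,0],-1]]' 40
python3 -m jog '[[[0,0,0],[0,0,0],-1],[[0,0,0],[0,0,-0.01],-1],[[0,0,0],[0,0,-0.02],-1],[[0,0,0],[0,0,-0.03],-1],[[0,0,0],[0,0,-0.04],-1],[[0,0,0],[0,0,-0.04],-1],[[0,0,0],[0,0,-0.02],-1],[[0,0,0],[0,0,0],-1]]'
```

```text
clock: 2.75
eef_pos: [475.9, -319.3, 54.8]
tcp_rot: [3.14, -0.002, -0.0]
contact_force: [-0.7, -0.5, 6.0]
opening: 0.259
grasp_force: 39.4
clock: 3.55
eef_pos: [476.8, -319.7, 217.8]
tcp_rot: [3.138, -0.006, -0.0]
contact_force: [0.2, -1.1, -0.7]
opening: 0.257
grasp_force: 39.4
```

```bash
python3 -m jog '[[[0,0,0],[0.01,-0.036,0],-1],[[0,0,0],[0.01,-0.036,0],-1],[[0,0,0],[0.01,-0.036,0],-1],[[0,0,0],[0.01,-0.036,0],-1],[[0,0,0],[0.01,-0.036,0],-1],[[0,0,0],[0.01,-0.036,0],-1],[[0,0,0],[0,0,0],-1],[[0,0,0],[0,0,0],-1],[[0,0,0],[0,0,0],-1]]'
python3 -c "
from h import *
look('w2')"
```

```text
clock: 4.45
eef_pos: [534.7, -103.2, 212.9]
tcp_rot: [3.141, 0.001, -0.0]
contact_force: [-0.4, 0.5, -0.2]
opening: 0.26
grasp_force: 39.5
4.45 [ 534.7 -103.2  212.9] [ 3.1415e+00  8.0000e-04 -3.0000e-04]
```

View pics/w2.png

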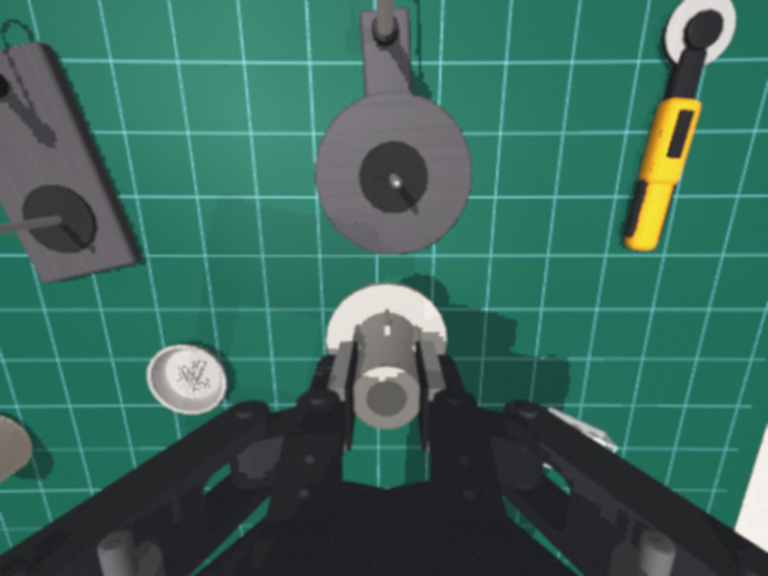

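Wrist view: spindle tip at (397,182), pad centre at (393,177). The holder sits straight in the jaws, with its top hole at (386,397).

```bash
python3 -c "
from h import *
print(wz('w2',(397,182),121),wz('w2',(393,177),21),wz('w2',(386,397),212.9),wz('w2',(387,340),164),wz('w2',(386,25),167),wz('w2',(60,219),21))
P=[np.load('w2.npz')[k] for k in 'ab']
for x in [(534.7,-103.2,213),(534.7,-103.2,163),(536.7,-103.2,163)]: print(proj('wrist',x,P)*1.5)"
```

```text
[ 600.93319818 -108.61003633] [ 600.62437357 -108.26608111] [ 534.8873099  -102.99742414] [ 533.39116811 -103.45329046] [ 656.17123114 -103.07422547] [569.09130468 144.45679883]
[386.60586152 397.65783901]
[386.43757638 336.43514712]
[386.43628581 332.3688962 ]
```

```bash
python3 -m jog '[[[0,0,0],[0.022,0.0018,0],-1],[[0,0,0],[0.022,0.0018,0],-1],[[0,0,0],[0.022,0.0018,0],-1],[[0,0,0],[0,0,0.015],-1],[[0,0,0],[0,0,0.015],-1],[[0,0,0],[0,0,0],-1],[[0,0,0],[0,0,0],-1],[[0,0,0],[0,0,0],-1]]'
python3 - <<'E'
from h import *
a=r.grab_frame('scene');b=r.grab_frame('side')
def crop(im,c):
    x,y=c;return cv2.resize(im[y-45:y+45,x-32:x+32,::-1],None,fx=6,fy=6,interpolation=cv2.INTER_CUBIC)
ca,cb=(185,150),(245,140)
cv2.imwrite('pics/c1.png',np.hstack([crop(a,ca),crop(b,cb)]))
X=r.sense()['eef_pos'];print(X)
for p in [(600.8,-108.4,121),(600.8,-108.4,21)]+[(X[0],X[1],X[2]-50),(X[0],X[1],X[2])]:
    print(((proj('scene',p)-ca+[32,45])*6).round(),((proj('side',p)-cb+[32,45])*6+[384,0]).round())
E
```

```text
clock: 5.3
eef_pos: [600.9, -108.3, 183.6]
tcp_rot: [3.142, -0.0, -0.0]
contact_force: [-0.1, 1.0, -0.3]
opening: 0.258
grasp_force: 39.4
[ 601.2747524  -108.18739553  183.97674987]
[195. 208.] [591. 205.]
[224. 416.] [598. 395.]
[189. 179.] [589. 178.]
[172.  57.] [586.  71.]
```

View pics/c1.png

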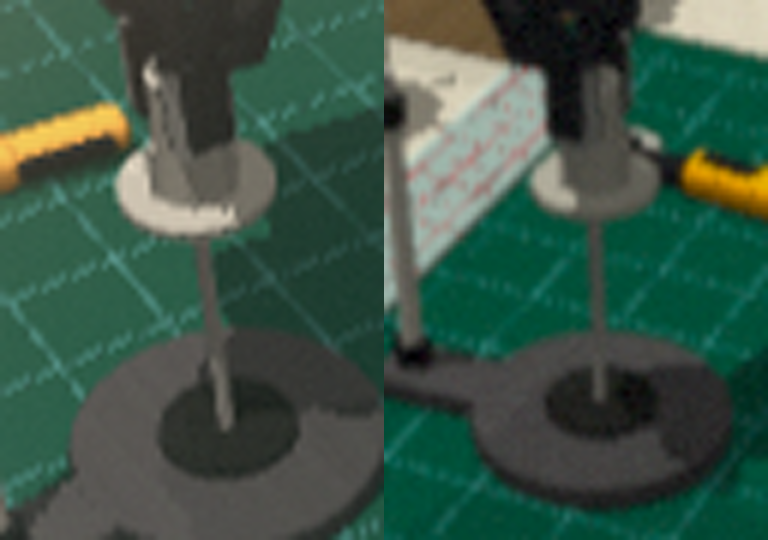

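Both views show the flange centred over the spindle. Lowering now, with a stop about 6 mm above the seat so the spindle tip clears the palm.

```bash
python3 -m jog '[[[0,0,0],[0,0,0.02],-1],[[0,0,0],[0,0,0.02],-1],[[0,0,0],[0,0,0.02],-1],[[0,0,0],[0,0,0.02],-1],[[0,0,0],[0,0,0.015],-1],[[0,0,0],[0,0,0.008],-1],[[0,0,0],[0,0,0],-1],[[0,0,0],[0,0,0],-1]]'
python3 -m jog '[[[0,0,0],[0,0,0],0],[[0,0,0],[0,0,0],1],[[0,0,0],[0,0,0],1],[[0,0,0],[0,0,0],1],[[0,0,0],[0,0,0],1],[[0,0,0],[0,0,0],1]]'
```

```text
clock: 6.2
eef_pos: [601.7, -108.2, 80.9]
tcp_rot: [3.141, -0.001, -0.0]
contact_force: [0.9, -0.2, 0.0]
opening: 0.259
grasp_force: 39.4
clock: 6.8
eef_pos: [601.2, -108.1, 80.3]
tcp_rot: [-3.142, -0.0, -0.0]
contact_force: [-1.1, 0.2, -0.3]
opening: 1.0
grasp_force: 0.0
```

```bash
python3 -m jog '[[[0,0,0],[0,0,-0.03],1],[[0,0,0],[0,0,-0.04],1],[[0,0,0],[0,0,-0.05],1],[[0,0,0],[0,0,-0.05],1],[[0,0,0],[-0.025,-0.037,0],1],[[0,0,0],[-0.025,-0.037,0],1],[[0,0,0],[-0.025,-0.037,0],1],[[0,0,0],[-0.025,-0.037,0],1],[[0,0,0],[-0.025,-0.037,0],1],[[0,0,0],[-0.025,-0.037,0],1],[[0,0,0],[-0.025,-0.037,0],1],[[0,0,0],[-0.025,-0.037,0],1]]'
python3 -m jog '[[[0,0,0],[-0.025,-0.037,0],1],[[0,0,0],[-0.025,-0.037,0],1],[[0,0,0],[0,0,0],1],[[0,0,0],[0,0,0],1]]'
python3 - <<'E'
from h import *
look('w3')
a=r.grab_frame('scene');b=r.grab_frame('side')
def crop(im,c):
    x,y=c;return cv2.resize(im[y-45:y+45,x-32:x+32,::-1],None,fx=6,fy=6,interpolation=cv2.INTER_CUBIC)
w=cv2.imread('pics/w3.png')
cv2.imwrite('pics/c2.png',cv2.resize(np.hstack([crop(a,(185,165)),crop(b,(245,150))]),(384,270)))
w[:270,384:]=cv2.imread('pics/c2.png')[:,:384]
cv2.imwrite('pics/m3.png',w)
E
```

```text
clock: 8.0
eef_pos: [400.0, 189.1, 250.5]
tcp_rot: [-3.141, -0.0, -0.001]
contact_force: [0.7, 0.6, -0.3]
opening: 1.0
grasp_force: 0.0
clock: 8.4
eef_pos: [350.7, 262.6, 250.4]
tcp_rot: [3.141, -0.0, 0.003]
contact_force: [-0.1, -0.1, -0.8]
opening: 1.0
grasp_force: 0.0
8.4 [350.7 262.6 250.4] [ 3.1415e+00 -3.0000e-04  2.8000e-03]
```

View pics/m3.png

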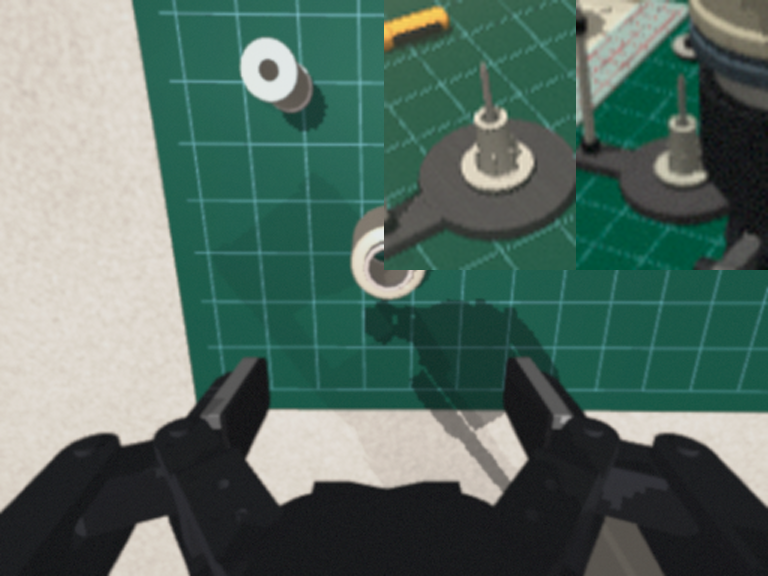

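The holder is seated and upright on the round stand. My inset covers part of the cone, so I'll crop it from the saved wrist picture.

Run:
```python
import cv2
w=cv2.imread('pics/w3.png')[170:330,310:490];cv2.imwrite('pics/c3.png',cv2.resize(w,None,fx=3,fy=3,interpolation=cv2.INTER_CUBIC))
```

```text
(no output)
```

View pics/c3.png

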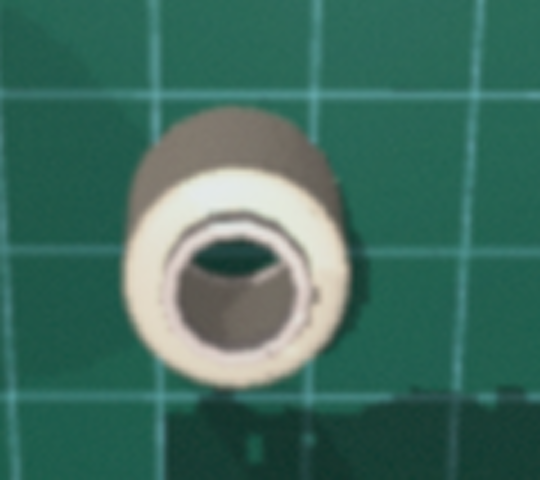

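Cone: nose ring centre at (389,266.7), thread rim centre at (389,262.3). Spool hole at (269,70).

```bash
python3 -c "
from h import *
print(wz('w3',(389,266.7),108),wz('w3',(389,262.3),95),wz('w3',(269,70),63))"
```

```text
[360.41626112 260.841395  ] [360.35484064 260.74746261] [486.46441143 342.67097159]
```

```bash
python3 -m jog '[[[0,0,0],[0.0097,0.0018,0.03],1],[[0,0,0],[0,0,0.04],1],[[0,0,0],[0,0,0.04],1],[[0,0,0],[0,0,0.03],1],[[0,0,0],[0,0,0.021],1],[[0,0,0],[0,0,0],-1],[[0,0,0],[0,0,0],-1],[[0,0,0],[0,0,0],-1],[[0,0,0],[0,0,0],-1],[[0,0,0],[0,0,0],-1],[[0,0,0],[0,0,0],-1],[[0,0,0],[0,0,0],-1]]' 60
python3 -m jog '[[[0,0,0],[0,0,-0.01],-1],[[0,0,0],[0,0,-0.02],-1],[[0,0,0],[0,0,-0.04],-1],[[0,0,0],[0,0,-0.04],-1],[[0,0,0],[0,0,-0.04],-1],[[0,0,0],[0,0,-0.03],-1],[[0,0,0],[0,0,0],-1]]'
```

```text
clock: 9.75
eef_pos: [361.9, 260.5, 90.5]
tcp_rot: [-3.141, -0.002, 0.0]
contact_force: [0.9, -3.1, 7.6]
opening: 0.609
grasp_force: 64.2
clock: 10.45
eef_pos: [362.6, 261.4, 274.2]
tcp_rot: [-3.137, -0.007, -0.0]
contact_force: [0.7, 0.5, -1.0]
opening: 0.602
grasp_force: 63.9
```

```bash
python3 -m jog '[[[0,0,0],[0.024,0.0369,0],-1],[[0,0,0],[0.024,0.0369,0],-1],[[0,0,0],[0.024,0.0369,0],-1],[[0,0,0],[0.024,0.0369,0],-1],[[0,0,0],[0.024,0.0369,0],-1],[[0,0,0],[0.024,0.0369,0],-1],[[0,0,0],[0.024,0.0369,0],-1],[[0,0,0],[0.024,0.0369,0],-1],[[0,0,0],[0.024,0.0369,0],-1],[[0,0,0],[0.024,0.0369,0],-1],[[0,0,0],[0,0,0],-1],[[0,0,0],[0,0,0],-1]]'
python3 -m jog '[[[0,0,0],[0,0,0.02],-1],[[0,0,0],[0,0,0.02],-1],[[0,0,0],[0,0,0],-1],[[0,0,0],[0,0,0],-1]]'
python3 - <<'E'
from h import *
a=r.grab_frame('scene');b=r.grab_frame('side')
def crop(im,c):
    x,y=c;return cv2.resize(im[y-50:y+50,x-32:x+32,::-1],None,fx=6,fy=6,interpolation=cv2.INTER_CUBIC)
cv2.imwrite('pics/c4.png',np.hstack([crop(a,(185,140)),crop(b,(245,125))]))
E
```

```text
clock: 11.65
eef_pos: [600.4, -109.6, 268.1]
tcp_rot: [-3.141, 0.002, -0.002]
contact_force: [-0.2, 0.9, -1.3]
opening: 0.605
grasp_force: 64.0
clock: 12.05
eef_pos: [600.2, -108.0, 229.3]
tcp_rot: [-3.141, 0.001, 0.001]
contact_force: [-0.1, 1.2, -0.5]
opening: 0.608
grasp_force: 64.0
```

View pics/c4.png

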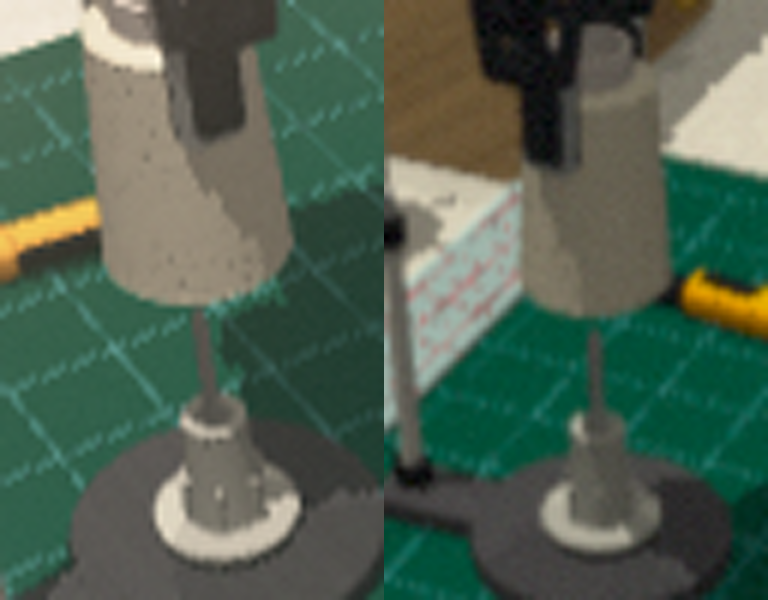

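The cone hangs centred over the spindle to within about 2 mm (scene bottom midpoint at 198, spindle line at about 193). I'll nudge it slightly in +x and lower.

```bash
python3 -m jog '[[[0,0,0],[0.0013,0,0.02],-1],[[0,0,0],[0,0,0.02],-1],[[0,0,0],[0,0,0.015],-1],[[0,0,0],[0,0,0.015],-1],[[0,0,0],[0,0,0.015],-1],[[0,0,0],[0,0,0.015],-1],[[0,0,0],[0,0,0.01],-1],[[0,0,0],[0,0,0.004],-1],[[0,0,0],[0,0,0],-1],[[0,0,0],[0,0,0],-1]]'
```

```text
clock: 13.15
eef_pos: [602.6, -109.0, 115.7]
tcp_rot: [3.141, -0.001, -0.0]
contact_force: [-1.6, -1.0, -1.1]
opening: 0.608
grasp_force: 64.0
```

```bash
python3 -m jog '[[[0,0,0],[0,0,0.002],-1],[[0,0,0],[0,0,0],-1],[[0,0,0],[0,0,0],1],[[0,0,0],[0,0,0],1],[[0,0,0],[0,0,0],1],[[0,0,0],[0,0,0],1],[[0,0,0],[0,0,0],1],[[0,0,0],[0,0,-0.01],1],[[0,0,0],[0,0,-0.02],1],[[0,0,0],[0,0,-0.04],1],[[0,0,0],[0,0,-0.04],1],[[0,0,0],[0,0,-0.03],1]]'
python3 -m jog '[[[0,0,0],[-0.012,-0.045,0],1],[[0,0,0],[-0.012,-0.045,0],1],[[0,0,0],[-0.012,-0.045,0],1],[[0,0,0],[-0.012,-0.045,0],1],[[0,0,0],[-0.012,-0.045,0],1],[[0,0,0],[-0.012,-0.045,0],1],[[0,0,0],[-0.012,-0.045,0],1],[[0,0,0],[-0.012,-0.045,0],1],[[0,0,0],[-0.012,-0.045,0],1],[[0,0,0],[-0.012,-0.045,0],1],[[0,0,0],[0,0,0.04],1],[[0,0,0],[0,0,0],1]]'
python3 -m jog '[[[0,0,0],[0,0,0],1]]'
python3 - <<'E'
from h import *
look('w4')
a=r.grab_frame('scene');b=r.grab_frame('side')
def crop(im,c):
    x,y=c;return cv2.resize(im[y-45:y+45,x-32:x+32,::-1],None,fx=3,fy=3,interpolation=cv2.INTER_CUBIC)
w=cv2.imread('pics/w4.png')
w[:270,384:]=np.hstack([crop(a,(185,165)),crop(b,(245,150))])
w[350:,:200]=cv2.resize(cv2.imread('pics/w4.png')[200:350,330:460],(200,226))
cv2.imwrite('pics/m4.png',w)
E
```

```text
clock: 14.35
eef_pos: [602.8, -109.0, 256.7]
tcp_rot: [3.141, -0.003, -0.0]
contact_force: [0.1, -0.3, -0.5]
opening: 0.999
grasp_force: 0.0
clock: 15.55
eef_pos: [479.5, 340.8, 210.0]
tcp_rot: [3.138, 0.005, 0.002]
contact_force: [-0.6, -0.3, -0.8]
opening: 0.997
grasp_force: 0.0
clock: 15.65
eef_pos: [481.8, 340.5, 213.5]
tcp_rot: [3.14, 0.002, -0.0]
contact_force: [0.8, 0.2, 0.9]
opening: 0.999
grasp_force: 0.0
15.65 [481.8 340.5 213.5] [ 3.1402e+00  1.6000e-03 -1.0000e-04]
```

View pics/m4.png

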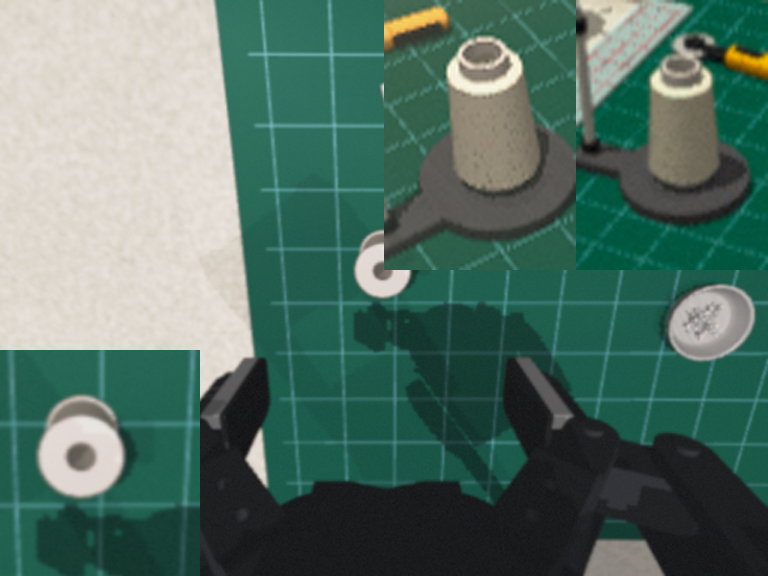

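The cone is down on its holder and upright. The spool hole is at (383,271).

```bash
python3 -c "
from h import *
print(wz('w4',(383.3,271),63), r.sense()['eef_pos'])"
```

```text
[486.22297743 342.3594853 ] [483.32487616 340.65411113 215.03670865]
```

```bash
python3 -m jog '[[[0,0,0],[0.0032,-0.0018,0.03],1],[[0,0,0],[0,0,0.04],1],[[0,0,0],[0,0,0.04],1],[[0,0,0],[0,0,0.03],1],[[0,0,0],[0,0,0.016],1],[[0,0,0],[0,0,0],-1],[[0,0,0],[0,0,0],-1],[[0,0,0],[0,0,0],-1],[[0,0,0],[0,0,0],-1],[[0,0,0],[0,0,0],-1],[[0,0,0],[0,0,0],-1],[[0,0,0],[0,0,0],-1]]' 50
python3 -m jog '[[[0,0,0],[0,0,-0.01],-1],[[0,0,0],[0,0,-0.02],-1],[[0,0,0],[0,0,-0.04],-1],[[0,0,0],[0,0,-0.04],-1],[[0,0,0],[0,0,-0.04],-1],[[0,0,0],[0.01,0.04,0],-1],[[0,0,0],[0.01,0.04,0],-1],[[0,0,0],[0,0.04,0],-1],[[0,0,0],[0,0.04,0],-1],[[0,0,0],[0,0.035,0],-1],[[0,0,0],[0,0,0],-1],[[0,0,0],[0,0,0],-1]]'
python3 -m jog '[[[0,0,0],[0,0,0],-1],[[0,0,0],[0,0,0],-1]]'
python3 -c "
from h import *
look('w5')"
```

```text
clock: 17.0
eef_pos: [486.7, 343.7, 59.5]
tcp_rot: [-3.14, -0.003, -0.0]
contact_force: [0.3, -1.8, 6.0]
opening: 0.436
grasp_force: 49.5
clock: 18.2
eef_pos: [505.8, 147.5, 208.6]
tcp_rot: [-3.141, -0.002, -0.002]
contact_force: [0.3, 1.0, 0.3]
opening: 0.436
grasp_force: 50.3
clock: 18.4
eef_pos: [505.6, 148.9, 207.7]
tcp_rot: [-3.141, -0.001, 0.001]
contact_force: [0.3, 0.7, -1.4]
opening: 0.434
grasp_force: 50.3
18.4 [505.6 148.9 207.7] [-3.1412e+00 -6.0000e-04  1.0000e-03]
```

View pics/w5.png

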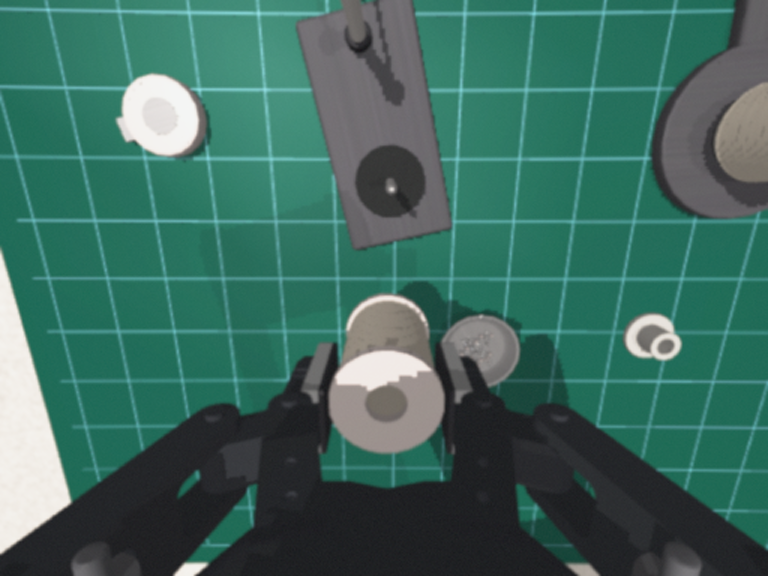

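Wrist view: plate spindle tip at (391,185), pad centre at (391,181). The spool is held straight with its hole at (386,404), and the cap's top is at (665,346).

```bash
python3 -c "
from h import *
print(wz('w5',(391,185),121),wz('w5',(391,181),21),wz('w5',(386,404),211.2),wz('w5',(665,346),28))"
```

```text
[570.75162605 146.70194446] [569.13337877 145.5417966 ] [505.44471537 149.09586045] [440.47873911 -75.27534877]
```

```bash
python3 -m jog '[[[0,0,0],[0.022,0.0009,0],-1],[[0,0,0],[0.022,0.0009,0],-1],[[0,0,0],[0.0207,0.0009,0],-1],[[0,0,0],[0,0,0.015],-1],[[0,0,0],[0,0,0],-1],[[0,0,0],[0,0,0],-1],[[0,0,0],[0,0,0],-1]]'
python3 - <<'E'
from h import *
a=r.grab_frame('scene');b=r.grab_frame('side')
ca=proj('scene',(570,146,75)).astype(int);cb=proj('side',(570,146,75)).astype(int)
def crop(im,c):
    x,y=c;return cv2.resize(im[y-45:y+45,x-32:x+32,::-1],None,fx=6,fy=6,interpolation=cv2.INTER_CUBIC)
cv2.imwrite('pics/c5.png',np.hstack([crop(a,ca),crop(b,cb)]))
E
```

```text
clock: 19.15
eef_pos: [569.3, 145.4, 192.3]
tcp_rot: [3.141, 0.001, 0.0]
contact_force: [0.3, -0.0, -0.2]
opening: 0.442
grasp_force: 50.3
```

View pics/c5.png

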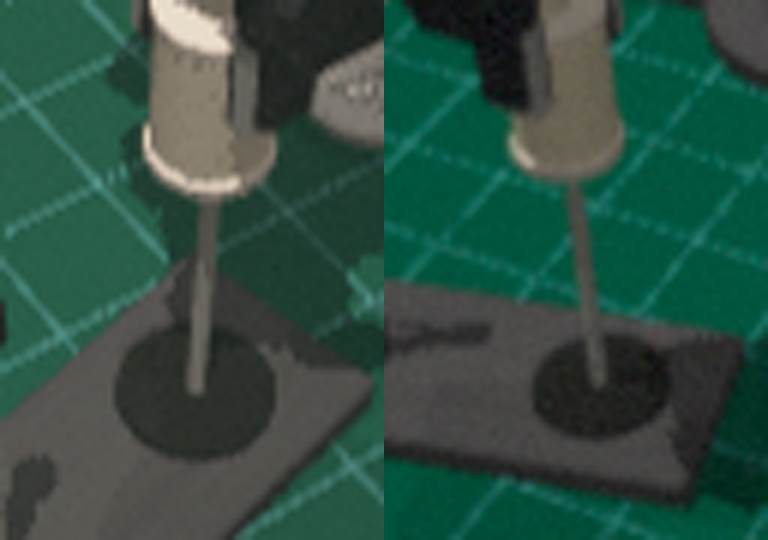

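The spool bottom is centred on the spindle line in both views (209 against 211, and 567 against 568). Lowering.

```bash
python3 -m jog '[[[0,0,0],[0,0,0.02],-1],[[0,0,0],[0,0,0.02],-1],[[0,0,0],[0,0,0.02],-1],[[0,0,0],[0,0,0.02],-1],[[0,0,0],[0,0,0.02],-1],[[0,0,0],[0,0,0.01],-1],[[0,0,0],[0,0,0],-1],[[0,0,0],[0,0,0],-1]]'
python3 -m jog '[[[0,0,0],[0,0,0],1],[[0,0,0],[0,0,0],1],[[0,0,0],[0,0,0],1],[[0,0,0],[0,0,0],1],[[0,0,0],[0,0,0],1],[[0,0,0],[0,0,-0.03],1],[[0,0,0],[0,0,-0.04],1],[[0,0,0],[0,0,-0.05],1]]'
python3 -m jog '[[[0,0,0],[-0.021,0.037,0],1],[[0,0,0],[-0.021,0.037,0],1],[[0,0,0],[-0.021,0.037,0],1],[[0,0,0],[-0.021,0.037,0],1],[[0,0,0],[-0.021,0.037,0],1],[[0,0,0],[-0.021,0.037,0],1],[[0,0,0],[0,0,0.01],1],[[0,0,0],[0,0,0],1],[[0,0,0],[0,0,0],1],[[0,0,0],[0,0,0],1]]'
python3 - <<'E'
from h import *
look('w6')
a=r.grab_frame('scene');b=r.grab_frame('side')
ca=proj('scene',(570,146,75)).astype(int);cb=proj('side',(570,146,75)).astype(int)
def crop(im,c):
    x,y=c;return cv2.resize(im[y-45:y+45,x-32:x+32,::-1],None,fx=3,fy=3,interpolation=cv2.INTER_CUBIC)
w=cv2.imread('pics/w6.png')
w[:270,384:]=np.hstack([crop(a,ca),crop(b,cb)])
w[276:,:]=cv2.resize(cv2.imread('pics/w6.png')[230:330,304:560-0][:, :256],(768,300))
cv2.imwrite('pics/m6.png',w)
E
```

```text
clock: 20.05
eef_pos: [570.5, 145.3, 83.0]
tcp_rot: [-3.141, -0.001, -0.0]
contact_force: [0.2, 0.5, -0.4]
opening: 0.436
grasp_force: 50.3
clock: 20.85
eef_pos: [568.9, 144.9, 202.1]
tcp_rot: [3.141, 0.004, -0.0]
contact_force: [2.3, 0.5, 0.1]
opening: 0.996
grasp_force: 0.0
clock: 21.85
eef_pos: [444.8, -76.0, 192.4]
tcp_rot: [-3.141, -0.0, 0.001]
contact_force: [0.3, -0.5, 0.3]
opening: 1.002
grasp_force: 0.0
21.85 [444.8 -76.  192.4] [-3.1415e+00 -3.0000e-04  1.2000e-03]
```

View pics/m6.png

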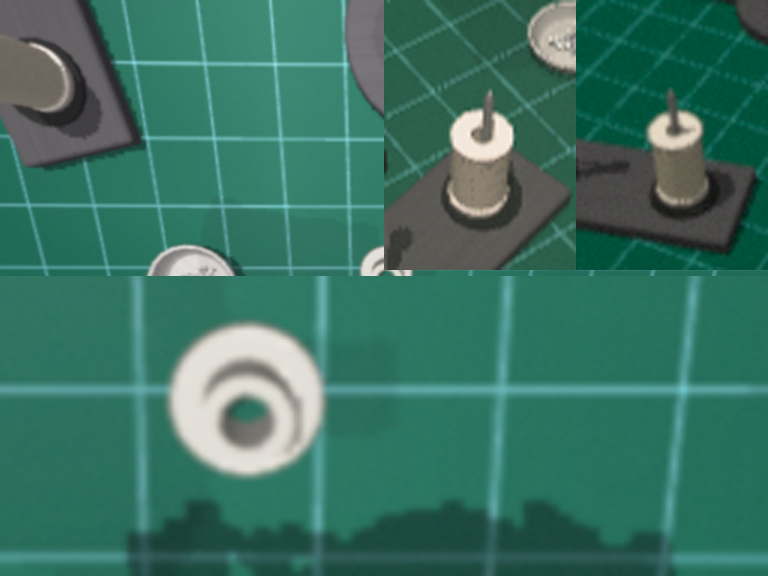

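The spool is seated. Cap tube hole at (386,279), disc centre at (386,271).

```bash
python3 -c "
from h import *
print(wz('w6',(386,278.7),28),wz('w6',(386.3,271),8), r.sense()['eef_pos'])"
```

```text
[440.02781772 -75.7153616 ] [440.64956699 -75.94478364] [444.59274144 -76.0590443  192.37554921]
```

```bash
python3 -m jog '[[[0,0,0],[-0.0044,0,0.03],1],[[0,0,0],[0,0,0.04],1],[[0,0,0],[0,0,0.04],1],[[0,0,0],[0,0,0.03],1],[[0,0,0],[0,0,0.0175],1],[[0,0,0],[0,0,0],-1],[[0,0,0],[0,0,0],-1],[[0,0,0],[0,0,0],-1],[[0,0,0],[0,0,0],-1],[[0,0,0],[0,0,0],-1],[[0,0,0],[0,0,0],-1],[[0,0,0],[0,0,0],-1]]' 35
python3 -m jog '[[[0,0,0],[0,0,0],-1],[[0,0,0],[0,0,-0.01],-1],[[0,0,0],[0,0,-0.02],-1],[[0,0,0],[0,0,-0.04],-1],[[0,0,0],[0,0,-0.04],-1],[[0,0,0],[0,0,-0.04],-1],[[0,0,0],[0,0,0],-1]]'
```

```text
clock: 23.2
eef_pos: [440.5, -76.9, 36.0]
tcp_rot: [3.141, -0.002, -0.001]
contact_force: [-1.4, 1.1, 7.8]
opening: 0.247
grasp_force: 34.0
clock: 23.9
eef_pos: [442.7, -77.3, 190.6]
tcp_rot: [3.14, -0.01, -0.0]
contact_force: [-0.7, 0.2, -0.0]
opening: 0.249
grasp_force: 34.8
```

```bash
python3 -m jog '[[[0,0,0],[0.0217,-0.037,0],-1],[[0,0,0],[0.0217,-0.037,0],-1],[[0,0,0],[0.0217,-0.037,0],-1],[[0,0,0],[0.0217,-0.037,0],-1],[[0,0,0],[0.0217,-0.037,0],-1],[[0,0,0],[0.0217,-0.037,0],-1],[[0,0,0],[0,0,0],-1],[[0,0,0],[0,0,0.015],-1],[[0,0,0],[0,0,0],-1],[[0,0,0],[0,0,0],-1],[[0,0,0],[0,0,0],-1]]'
python3 - <<'E'
from h import *
a=r.grab_frame('scene');b=r.grab_frame('side')
ca=proj('scene',(570,146,100)).astype(int);cb=proj('side',(570,146,100)).astype(int)
def crop(im,c):
    x,y=c;return cv2.resize(im[y-45:y+45,x-32:x+32,::-1],None,fx=6,fy=6,interpolation=cv2.INTER_CUBIC)
cv2.imwrite('pics/c7.png',np.hstack([crop(a,ca),crop(b,cb)]))
E
```

```text
clock: 25.0
eef_pos: [569.6, 144.2, 169.8]
tcp_rot: [3.141, 0.0, -0.001]
contact_force: [0.5, 0.7, -0.2]
opening: 0.248
grasp_force: 34.8
```

View pics/c7.png

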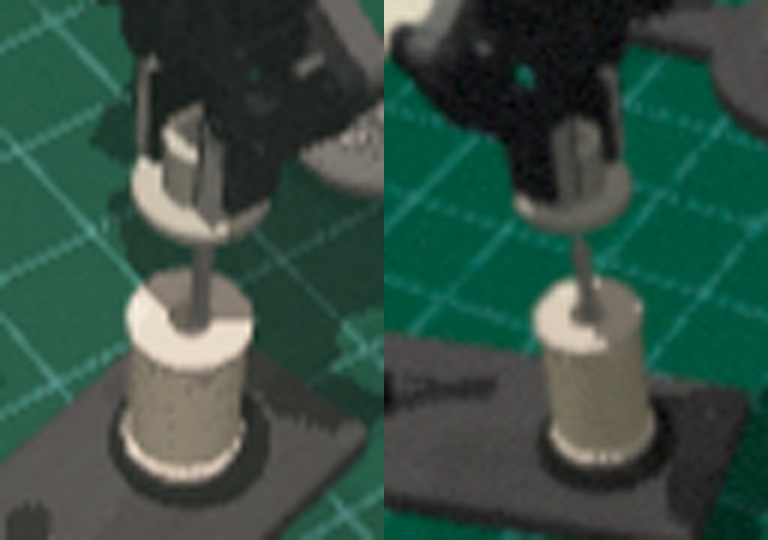

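The cap is about 2 mm to the left in the scene view (201 against 208) and aligned in the side view. I'll shift it +y and lower.

```bash
python3 -m jog '[[[0,0,0],[0,-0.0018,0],-1],[[0,0,0],[0,0,0],-1],[[0,0,0],[0,0,0.015],-1],[[0,0,0],[0,0,0.015],-1],[[0,0,0],[0,0,0.015],-1],[[0,0,0],[0,0,0.007],-1],[[0,0,0],[0,0,0],-1],[[0,0,0],[0,0,0],-1]]'
python3 -m jog '[[[0,0,0],[0,0,0],1],[[0,0,0],[0,0,0],1],[[0,0,0],[0,0,0],1],[[0,0,0],[0,0,0],1],[[0,0,0],[0,0,0],1],[[0,0,0],[0,0,-0.03],1],[[0,0,0],[0,0,-0.04],1],[[0,0,0],[0,0,-0.05],1],[[0,0,0],[-0.04,0,-0.01],1],[[0,0,0],[-0.04,0,0],1],[[0,0,0],[-0.04,0,0],1],[[0,0,0],[0,0,0],1]]'
python3 -m jog '[[[0,0,0],[0,0,0],1],[[0,0,0],[0,0,0],1],[[0,0,0],[0,0,0],1]]'
python3 - <<'E'
from h import *
a=r.grab_frame('scene');b=r.grab_frame('side')
f=lambda im,x,y:cv2.resize(im[y:y+200,x:x+133,::-1],(399,600),interpolation=cv2.INTER_CUBIC)
cv2.imwrite('pics/end.png',np.hstack([f(a,170,120),f(b,160,100)]))
E
```

```text
clock: 25.9
eef_pos: [569.9, 147.0, 117.5]
tcp_rot: [3.141, 0.001, -0.0]
contact_force: [-1.3, -0.9, -0.4]
opening: 0.249
grasp_force: 34.8
clock: 27.1
eef_pos: [445.2, 146.4, 247.5]
tcp_rot: [3.141, 0.003, 0.0]
contact_force: [0.1, -0.4, -0.1]
opening: 0.999
grasp_force: 0.0
clock: 27.4
eef_pos: [451.1, 147.1, 247.8]
tcp_rot: [-3.141, -0.001, -0.0]
contact_force: [-0.2, 0.3, -1.1]
opening: 0.998
grasp_force: 0.0
```

View pics/end.png

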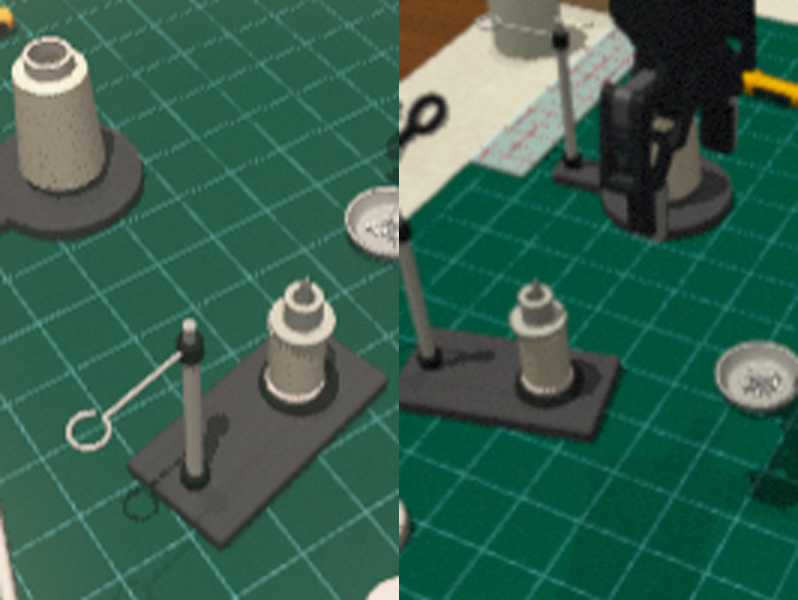

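The cap sits flat on the spool, upright, with the spindle tip showing through at about (307,283). The cone is upright too, and the gripper is clear of everything. Handing in.

```bash
python3 -c "
from rig import r
print(r.sign_off())"
```

```text
the job is handed in; nothing more can be done
None
```

Both thread stands are loaded and the job is handed in at about 27 s: the pictures show the holder and cone, and the spool and cap, upright and fully down, with the gripper clear; the judge returned no verdict.

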